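Lock the short screw support with its jam nut

ROBOT

A 6-joint arm with a two-finger parallel gripper is mounted at the origin on a cart in front of the work surface, level with it; the furniture and walls round the work are solid. World frame = base frame: x ahead of the robot, y to its left, z up, the work surface at z = 0. Lengths are in m, angles in rad, forces in N, time in s.
With the tool pointing down it reaches from about 0.3 to 0.75 m from the base axis. Payload 8.5 kg.
Tool frame: the origin (TCP) lies between the finger pads; the fingertips stand 8 mm ahead of it and the grasp point (between the pads) lies 11 mm behind it; x points along the fingers, z is the direction in which the jaws open and shut, and the axes are right-handed (so a half turn about x gives the same grasp; the last joint's range is limited). The gripper opens to 85 mm and grips with 20 to 120 N. Pads are 22 mm wide; open, the fingers measure 114 mm over their backs; the gripper's body (76 mm by 85 mm) begins 54 mm behind the grasp point. The pads swing forward as they close: fully open they stand 13 mm farther back than shut.
Start: joints at [1.046, 0.381, 1.297, -0, 1.464, -0.215], TCP at [0.168, 0.524, 0.239] pointing down, gripper open.
Joint ranges: [-3.11, 3.11], [-0.89, 2.33], [0.22, 2.48], [-1.42, 4.56], [0.17, 2.85], [-2.88, 2.88]. Speed limits (rad/s): [2.39, 2.39, 3.14, 3.14, 3.14, 3.14].

INTERFACE

Orientations are given as a 3x3 rotation matrix whose columns are the frame's x, y, z axes.
In Python, from bench import ctrl, kin, imaging, job_done gives the robot as it stands. Calls block until the motion is done:
- ctrl.move_pose(position, orientation): joint-space move of the TCP to a pose.
- ctrl.movel(position, ori=None, v=0.15): straight line of the TCP; ori=None keeps the orientation; v is the mean speed in m/s.
- ctrl.goto_joints(angles): joint-space move.
- ctrl.command_gripper(opening, grip_force=None): opening from 0.0 (shut) to 1.0 (fully open); grip_force is the grip in N (None keeps the last); returns when the fingers have stopped.
- ctrl.hold(seconds).
- kin.ik(position, orientation): joint angles nearest the present ones, or None.
- ctrl.observe(): the state.
- imaging.capture(name): name is "side" or "top" or "wrist"; returns the picture (480x640x3 uint8, red, green, blue); there is no depth.
- imaging.camera_params(name): a dict with "intrinsics" (3x3 intrinsics, pixels), "world_from_camera" (4x4, takes a point from camera to world coordinates); the wrist camera has in their place "mount" (4x4, takes a point from camera to tool coordinates, whose origin is the TCP and whose axes are the tool frame's). Camera axes: x right, y down, z forward; pixel columns grow to the right and rows downward; lengths in m; the calibration is good to about 2 mm. The wrist camera is an equidistant fisheye: a pixel r from the principal point sees the ray r / f radians off the axis. A picture is of the moment at which its call begins: read the wrist's pose just before it. camera_params takes no time and is no camera call.
A pose or a line that the arm cannot do raises ctrl.PlanningError and nothing moves.
- job_done(): hands the job in, once; it reports no verdict.
The state is a dict: "clock": time; "joint_pos": joint angles; "qvel": joint speeds; "joint_efforts": joint torques, N m; "tool_pos": TCP position; "orientation": TCP orientation; "ft_force": force on the tool from outside, world axes, zero at the start; "wrist_torque": the same for the moment, N m; "opening": opening from 0.0 (shut) to 1.0 (fully open).
Only numpy, scipy, OpenCV 4.12 (cv2) and the standard library are available. Lean on these libraries where they do the work, as an engineer would, in place of code of your own. Each camera call takes 0.05 s, during which the arm holds its last target.

TASK

Two screw supports stand on the bench; on the shorter one the two-lug jam nut has backed off and stands clear of the boss below it. Turn that nut clockwise (seen from above) until it is run fully down against the boss, then let go. Do not turn the slotted screw in its middle, which is already set, and leave the taller support's nut tight as it is.

Things in the scene. Friction and masses are not known exactly. Their poses are not given: they have to be found in the camera images.
- jam_nut_grip (a point): Centre (half-way up, on the axis) of the SHORT support's loose brass jam nut: hexagon 34 mm across flats, 18 mm high, with two opposite lugs (11 mm wide) reaching 37 mm from the axis. x runs along the lugs, z up; the two flats parallel to the lugs (20 mm long) face along y: grip there from above. Moves with the nut; 57 mm above the bench when seated.
- jam_nut (a joint): Turn of the short support's jam nut, rad: 0 = fully down on the boss (hard stop), growing counter-clockwise seen from above; it rises 4 mm per rad. Starts 0.8 to 1.3; friction 0.1 N m; stays where left. The boss under it is 28 mm in diameter, its top 48 mm above the bench, on a fixed round aluminium foot 90 mm in diameter, at most 21 mm high.
- set_screw (a joint): Turn of the short support's steel screw, rad; 0 at the start, to be left there. It passes through the nut's middle and ends above it in a round slotted head 18 mm in diameter, its top 84 mm above the bench. Friction 0.25 N m; turning the nut does not drag it.
- tall_nut (a joint): Turn of the same kind of nut on the TALL support, rad, counter-clockwise positive; 0 = tight on its boss, as it starts. The tall support has the same foot, but its boss top is 88 mm and its screw head 124 mm above the bench. The two supports' axes are at least 180 mm apart; either may be the left one.
Mind the look-alikes: they are no part of the job. Leave any red or turquoise look-alike of the part that bears tall_nut alone.

How it is judged:
At the end, for the whole second after the job is handed in: The short support's jam nut is down against its boss to within 10 degrees of turn (0.7 mm), its slotted screw is within 0.2 rad of where it was, and the tall support's nut is still tight to within 10 degrees (value of joint each of jam_nut, tall_nut below 0.175 rad and value of joint set_screw between -0.2 and 0.2 rad); the robot touches nothing.
It fails at once if the slotted screw of the short support is turned by more than 0.2 rad (value of joint set_screw above 0.2 rad or value of joint set_screw below -0.2 rad).
It fails at once if the tall support's nut is loosened by more than 10 degrees (value of joint tall_nut above 0.175 rad).
It also fails if it takes over 32 s, if anything falls off the work surface, if the arm or the gripper's body presses on something with over 40 N, if the wrist force passes 120 N, or if a joint passes its speed limit or range.

## Working session

There is one attempt and no reset: what is moved stays moved. The work goes in short steps, each a Python script; the robot and the scene stay as the last script left them, time stands still between calls to the robot, and variables do not carry over. Pictures are saved under pics/ and viewed, and the job is handed in when it is done.

```bash
mkdir -p pics
python3 - <<'E'
from bench import ctrl,kin,imaging
import cv2
for n in("side","top","wrist"):
    s=ctrl.observe()
    p=imaging.camera_params(n); print(n,{k:v.round(4).tolist() if hasattr(v,'round') else v for k,v in p.items()})
    cv2.imwrite(f"pics/{n}0.png",imaging.capture(n)[:,:,::-1])
print(s)
E
```

```text
side {'intrinsics': [[472.7577, 0.0, 309.6312], [0.0, 472.7577, 234.1875], [0.0, 0.0, 1.0]], 'world_from_camera': [[0.9988, -0.0147, 0.0464, 0.4504], [-0.0481, -0.4501, 0.8917, -0.5513], [0.0077, -0.8928, -0.4503, 0.4824], [0.0, 0.0, 0.0, 1.0]]}
top {'intrinsics': [[490.686, 0.0, 317.9894], [0.0, 490.686, 242.0776], [0.0, 0.0, 1.0]], 'world_from_camera': [[-0.0255, -0.9866, 0.1609, 0.3432], [-0.9992, 0.03, 0.0258, 0.2756], [-0.0303, -0.1601, -0.9866, 1.015], [0.0, 0.0, 0.0, 1.0]]}
wrist {'intrinsics': [[371.6483, 0.0, 323.7419], [0.0, 371.6483, 243.3283], [0.0, 0.0, 1.0]], 'mount': [[-0.0012, -0.3243, 0.946, -0.1343], [0.0006, -0.946, -0.3243, 0.0841], [1.0, 0.0002, 0.0013, 0.0006], [0.0, 0.0, 0.0, 1.0]]}
{'clock': 0.1, 'joint_pos': array([ 1.04571795e+00,  3.81170474e-01,  1.29818410e+00,  1.30312979e-05,
        1.46359901e+00, -2.15311022e-01]), 'qvel': array([-0.00162162, -0.00269518, -0.00254636, -0.00063159,  0.00094026,
       -0.00133599]), 'joint_efforts': array([ 5.16352389e-03, -4.49218619e+01, -2.31658727e+01, -3.72694899e-05,
        3.60727754e-03,  1.89373321e-05]), 'tool_pos': array([0.16753457, 0.52359539, 0.23875133]), 'orientation': array([[-6.93418035e-04, -9.52403982e-01,  3.04837947e-01],
       [-1.17109505e-03,  3.04838585e-01,  9.52403310e-01],
       [-9.99999074e-01,  3.03419422e-04, -1.32673616e-03]]), 'ft_force': array([ 0.40310341,  0.66715868, -0.36872863]), 'wrist_torque': array([-0.0102286 , -0.00924761,  0.02247433]), 'opening': 1.0029157237352595}
```

View pics/side0.png

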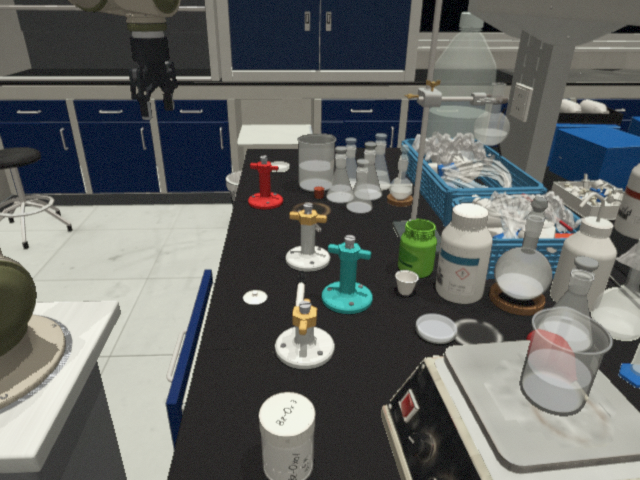

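View pics/top0.png

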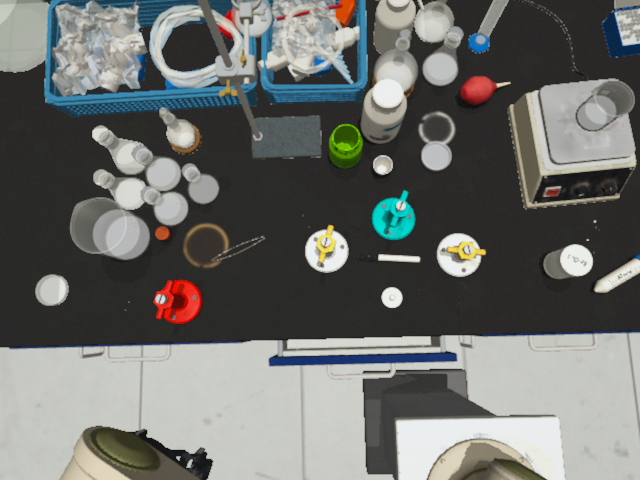

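View pics/wrist0.png

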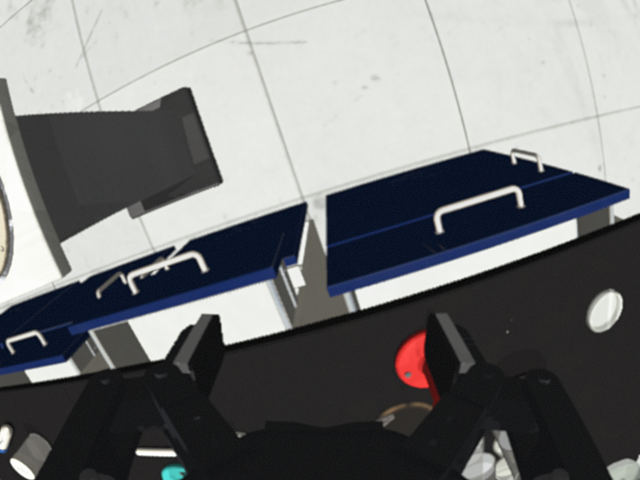

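The side view shows brass nuts at (304,315), which looks like the short support, and (308,215), which looks like the tall one. In the top view they are at about (463,252) and (326,245). I'll enlarge both.

Run:
```python
import cv2
import numpy as np
s=cv2.imread("pics/side0.png");t=cv2.imread("pics/top0.png")
z=lambda im,x,y,w,h,k:cv2.resize(im[y:y+h,x:x+w],None,fx=k,fy=k,interpolation=cv2.INTER_CUBIC)
cv2.imwrite("pics/c_side.png",np.hstack([z(s,265,270,80,100,5),z(s,270,185,80,100,5)]))
cv2.imwrite("pics/c_top.png",np.hstack([z(t,430,225,65,60,6),z(t,295,220,65,60,6)]))
```

```text
(no output)
```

View pics/c_side.png

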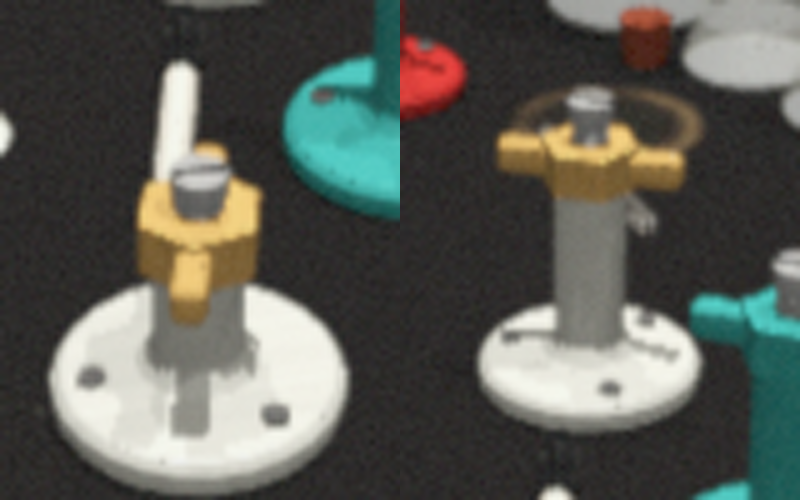

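View pics/c_top.png

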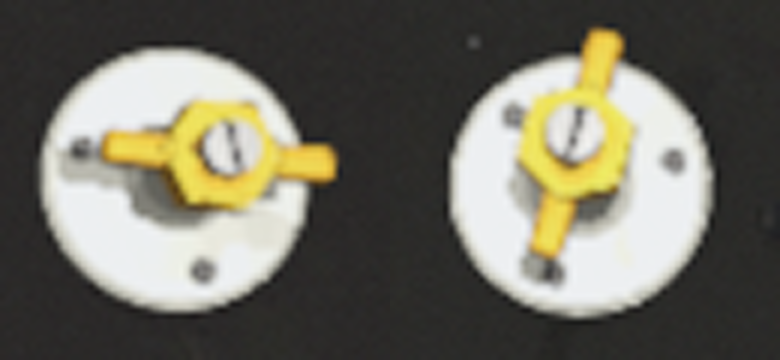

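```bash
cat > h.py <<'E'
import numpy as np
from bench import imaging
def ray(n,u,v):
    p=imaging.camera_params(n);K=np.array(p["intrinsics"]);T=np.array(p["world_from_camera"])
    d=T[:3,:3]@np.linalg.solve(K,[u,v,1.]);return T[:3,3],d/np.linalg.norm(d)
def tri(rs):
    A=sum(np.eye(3)-np.outer(d,d) for _,d in rs);b=sum((np.eye(3)-np.outer(d,d))@o for o,d in rs)
    x=np.linalg.solve(A,b);return x,[round(1e3*float(np.linalg.norm(np.cross(x-o,d))),2) for o,d in rs]
def plane(r,z): o,d=r;return o+d*(z-o[2])/d[2]
def proj(n,P):
    p=imaging.camera_params(n);K=np.array(p["intrinsics"]);T=np.linalg.inv(np.array(p["world_from_camera"]))
    q=K@(T[:3,:3]@np.asarray(P)+T[:3,3]);return q[:2]/q[2]
def wrist_proj(P,pos,R):
    p=imaging.camera_params("wrist");K=np.array(p["intrinsics"]);M=np.linalg.inv(np.array(p["mount"]))
    c=M[:3,:3]@(R.T@(np.asarray(P)-pos))+M[:3,3];th=np.arctan2(np.hypot(c[0],c[1]),c[2]);s=th/np.hypot(c[0],c[1])*K[0,0]
    return np.array([K[0,2]+s*c[0],K[1,2]+s*c[1]])
def wrist_ray(u,v,pos,R):
    p=imaging.camera_params("wrist");K=np.array(p["intrinsics"]);M=np.array(p["mount"])
    a=np.array([u-K[0,2],v-K[1,2]])/K[0,0];r=np.hypot(*a);c=np.r_[a/r*np.sin(r),np.cos(r)]
    return R@M[:3,3]+pos,R@(M[:3,:3]@c)
E
python3 - <<'E'
from h import *
np.set_printoptions(precision=4,suppress=True)
print("short head",tri([ray("side",305.2,304),ray("top",468.7,250)]))
print("tall head",tri([ray("side",270+192/5,185+97/5),ray("top",295+184/6,220+133/6)]))
for z in(.061,.066):
    a=plane(ray("top",447.2,249.5),z);b=plane(ray("top",485.8,252.2),z)
    print(z,a,b,(a+b)/2,np.linalg.norm(a-b),np.degrees(np.arctan2(*(a-b)[1::-1])))
# foot centres at z~.015
print("foot short",plane(ray("top",430+175/6,225+180/6),.012),plane(ray("side",265+199/5,270+382/5),.012))
print("foot tall",plane(ray("top",295+(582-390)/6,220+186/6),.012))
print("turq top",plane(ray("top",400,206),.12),"foot",plane(ray("top",393,218),.01))
E
```

```text
short head (array([0.4727, 0.0139, 0.0836]), [1.57, 1.57])
tall head (array([0.4895, 0.2848, 0.124 ]), [1.58, 1.58])
0.061 [0.4765 0.049  0.061 ] [ 0.469  -0.0251  0.061 ] [0.4727 0.0119 0.061 ] 0.07445383389352513 84.20115626888665
0.066 [0.4758 0.0502 0.066 ] [ 0.4683 -0.0235  0.066 ] [0.472  0.0133 0.066 ] 0.07406363451760793 84.20115626888668
foot short [0.4713 0.0138 0.012 ] [0.4736 0.0064 0.012 ]
foot tall [0.4876 0.2837 0.012 ]
turq top [0.5526 0.1446 0.12  ] foot [0.5532 0.1444 0.01  ]
```

Head heights come out at 83.6 and 124.0 mm, and the lug span at 74 mm, all matching the text. The short support is the right one, with its axis near (0.472, 0.0135) and its lugs at 84°. Next I'll check IK for the whole turn.

```bash
cat >> h.py <<'E'
def Rt(lug_deg,flip=0):
    # tool down; y along lug direction, z = x cross y
    a=np.radians(lug_deg+180*flip);x=np.array([0,0,-1.]);y=np.array([np.cos(a),np.sin(a),0]);return np.c_[x,y,np.cross(x,y)]
E
python3 - <<'E'
from h import *
from bench import kin
np.set_printoptions(precision=3,suppress=True)
for f in(0,1):
    for a in(84,54,24,4,-10): print(f,a,kin.ik(np.array([.472,.0135,.05]),Rt(a,f)))
E
```

```text
0 84 [-0.223  0.493  1.774 -0.     0.875 -0.118]
0 54 [-0.223  0.493  1.774 -0.     0.875  0.405]
0 24 [-0.223  0.493  1.774 -0.     0.875  0.929]
0 4 [-0.223  0.493  1.774 -0.     0.875  1.278]
0 -10 [-0.223  0.493  1.774 -0.     0.875  1.522]
1 84 None
1 54 [-0.223  0.493  1.774 -0.     0.875 -2.736]
1 24 [-0.223  0.493  1.774 -0.     0.875 -2.213]
1 4 [-0.223  0.493  1.774 -0.     0.875 -1.863]
1 -10 [-0.223  0.493  1.774 -0.     0.875 -1.619]
```

Run:
```python
from h import *
from bench import ctrl
import cv2
np.set_printoptions(precision=4,suppress=True)
ctrl.move_pose(np.array([.472,.0135,.17]),Rt(84.2))
s=ctrl.observe();w=imaging.capture("wrist")
cv2.imwrite("pics/w1.png",w[:,:,::-1])
np.savez("w1.npz",p=s["tool_pos"],R=s["orientation"])
print(s["clock"],s["tool_pos"],s["orientation"])
P,R=s["tool_pos"],s["orientation"]
for n,q in(("head",[.472,.0135,.084]),("lugA",[.4757,.0505,.061+.0]),("lugB",[.4683,-.0235,.061])): print(n,wrist_proj(q,P,R))
```

```text
2.2917 [0.472  0.0141 0.1701] [[ 0.0002  0.0998  0.995 ]
 [ 0.0001  0.995  -0.0998]
 [-1.      0.0001  0.0002]]
head [324.2125 257.6878]
lugA [324.1681 192.9779]
lugB [324.0966 293.8643]
```

View pics/w1.png

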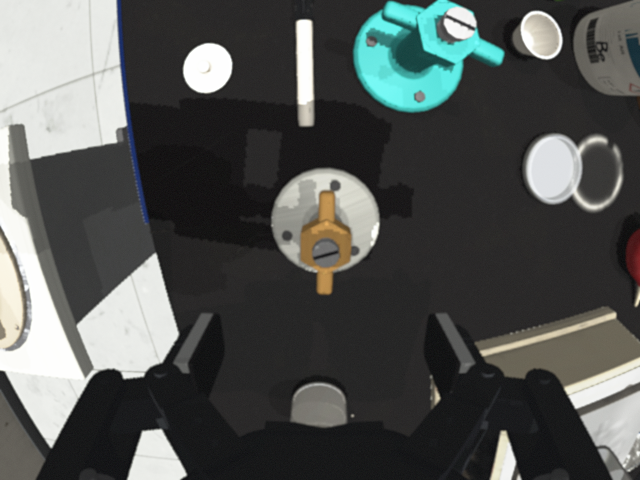

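The wrist view shows the nut at (326,242), with its lugs reaching from about (328,192) to (325,293). I'll enlarge it.

Run:
```python
import cv2
w=cv2.imread("pics/w1.png");cv2.imwrite("pics/w1c.png",cv2.resize(w[180:305,270:385],None,fx=4.8,fy=4.8,interpolation=cv2.INTER_CUBIC))
```

```text
(no output)
```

View pics/w1c.png

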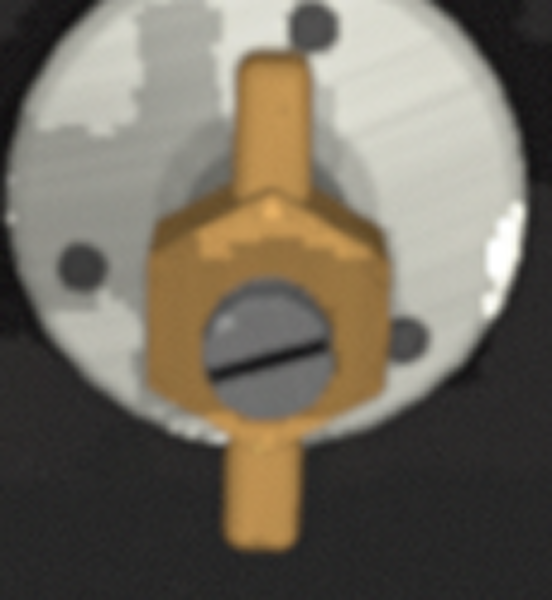

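Run:
```python
from h import *
np.set_printoptions(precision=4,suppress=True)
d=np.load("w1.npz");P,R=d["p"],d["R"]
W=lambda x,y:wrist_ray(270+x/4.8,180+y/4.8,P,R)
print("head3",tri([ray("side",305.2,304),ray("top",468.7,250),W(266,351)]))
print("w+top",tri([ray("top",468.7,250),W(266,351)]));print("head@.084 wrist",plane(W(266,351),.084))
A=tri([ray("top",447.2,249.5),W(275,52)]);B=tri([ray("top",485.8,252.2),W(262,548)]);print(A,B)
for z in(.061,.066):
    a,b=plane(W(275,54),z),plane(W(262,545),z);print(z,a,b,(a+b)/2,np.linalg.norm(a-b),np.degrees(np.arctan2(*(a-b)[1::-1])))
    l,r=plane(W(148,300),z+.006),plane(W(388,300),z+.006);print("hex",l,r,(l+r)/2)
```

```text
head3 (array([0.4729, 0.0149, 0.0828]), [1.5, 2.01, 1.13])
w+top (array([0.4729, 0.0103, 0.0689]), [0.63, 0.63])
head@.084 wrist [0.4731 0.0165 0.084 ]
(array([0.4774, 0.0496, 0.0573]), [1.51, 1.51]) (array([ 0.4689, -0.0255,  0.0585]), [0.55, 0.55])
0.061 [0.4779 0.0515 0.061 ] [ 0.4687 -0.0233  0.061 ] [0.4733 0.0141 0.061 ] 0.07529967240605889 82.98066449220529
hex [0.4568 0.0195 0.067 ] [0.4904 0.0161 0.067 ] [0.4736 0.0178 0.067 ]
0.066 [0.4779 0.0524 0.066 ] [ 0.4689 -0.0208  0.066 ] [0.4734 0.0158 0.066 ] 0.07375278157798774 82.98066449220529
hex [0.4573 0.0211 0.072 ] [0.4902 0.0178 0.072 ] [0.4737 0.0195 0.072 ]
```

Combining the three views, the axis is at (0.473, 0.0145), the lugs at 83.4°, and the nut centre about 61 mm up. I'll go down and grip.

Run:
```python
from h import *
from bench import ctrl
import cv2
np.set_printoptions(precision=3,suppress=True)
def st(t):
    s=ctrl.observe();print(t,round(s["clock"],2),s["tool_pos"],"F",s["ft_force"],"M",s["wrist_torque"],"op",round(s["opening"],3));return s
ctrl.movel(np.array([.473,.0145,.090]),Rt(83.4),v=.12)
st("mid")
ctrl.movel(np.array([.473,.0145,.050]),Rt(83.4),v=.06)
st("down")
ctrl.command_gripper(0.0,grip_force=40)
s=st("grip")
w=imaging.capture("wrist");c=imaging.capture("side")
cv2.imwrite("pics/w2.png",w[:,:,::-1]);cv2.imwrite("pics/s2.png",cv2.resize(c[250:390,230:400],None,fx=4,fy=4)[:,:,::-1])
```

```text
mid 3.16 [0.473 0.015 0.091] F [-0.099 -0.219 -0.016] M [-0.027  0.001 -0.007] op 1.003
down 3.98 [0.473 0.014 0.05 ] F [ 0.367 -0.124  0.153] M [ 0.013 -0.01   0.002] op 0.998
grip 4.5 [0.473 0.014 0.05 ] F [-0.574  0.29   3.166] M [ 0.036  0.02  -0.056] op 0.389
```

View pics/w2.png

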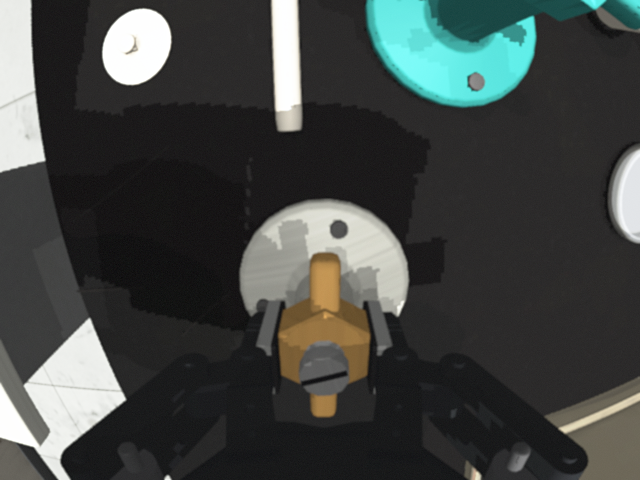

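View pics/s2.png

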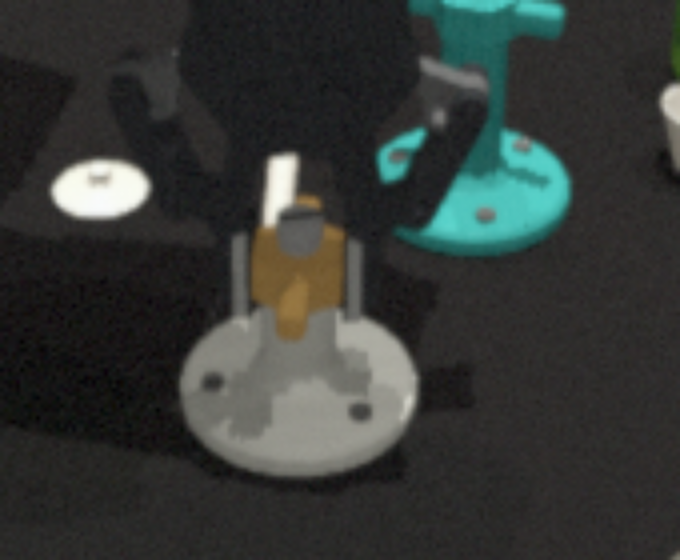

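The nut is held squarely between the pads at opening 0.389 (33 mm), with small forces. I'll now turn it clockwise in steps, following the thread down and watching Mz.

Run:
```python
from h import *
from bench import ctrl
import cv2
np.set_printoptions(precision=2,suppress=True)
t=0
while t<84:
    t+=6
    ctrl.move_pose(np.array([.473,.0145,.050-.004*np.radians(t)]),Rt(83.4-t))
    s=ctrl.observe();y=s["orientation"][:,1]
    print(t,round(s["clock"],2),"ang",round(np.degrees(np.arctan2(y[1],y[0])),1),"F",s["ft_force"],"M",s["wrist_torque"],round(s["opening"],3))
    if abs(s["wrist_torque"][2])>.8 or np.linalg.norm(s["ft_force"])>25: break
w=imaging.capture("wrist");cv2.imwrite("pics/w3.png",w[:,:,::-1])
```

```text
6 4.85 ang 77.5 F [ 0.22 -0.03  4.66] M [ 0.03  0.03 -0.1 ] 0.389
12 5.1 ang 71.6 F [-0.22  0.58  5.12] M [ 0.07 -0.04 -0.15] 0.396
18 5.35 ang 65.7 F [-0.56  0.29  4.61] M [ 0.06 -0.03 -0.15] 0.392
24 5.6 ang 59.7 F [0.68 0.87 4.98] M [ 0.09 -0.05 -0.1 ] 0.387
30 5.85 ang 53.7 F [ 0.29 -0.9   5.6 ] M [ 0.06 -0.07 -0.15] 0.389
36 6.1 ang 47.7 F [0.35 0.09 5.51] M [-0.01 -0.08 -0.17] 0.39
42 6.35 ang 41.7 F [0.89 1.13 4.73] M [-0.01 -0.07 -0.05] 0.391
48 6.6 ang 35.7 F [1.15 0.61 4.43] M [ 0.02 -0.01 -0.11] 0.389
54 6.85 ang 29.7 F [ 0.74 -0.85  5.37] M [-0.02 -0.07 -0.15] 0.39
60 7.1 ang 23.7 F [ 0.64 -0.19  6.06] M [-0.02 -0.01 -0.14] 0.39
66 7.35 ang 17.7 F [0.12 0.48 5.03] M [-0.06 -0.03 -0.12] 0.392
72 7.6 ang 11.7 F [-0.26 -0.    5.08] M [-0.05 -0.1  -0.14] 0.391
78 7.85 ang 6.0 F [-0.43 -0.05  7.4 ] M [0.1  0.16 1.36] 0.389
```

View pics/w3.png

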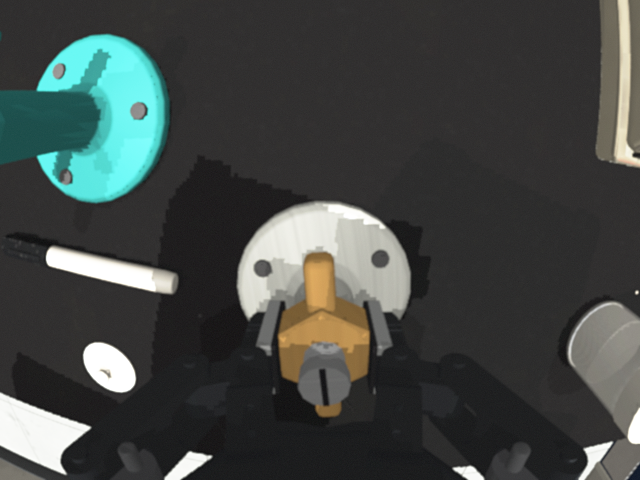

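Mz jumped to +1.4 N·m at about 77° of turn, which is the hard stop. The slot rotated by the same amount in the wrist frame, so the screw stayed still. I'll relax the turn slightly, release, rise and check.

Run:
```python
from h import *
from bench import ctrl
import cv2
np.set_printoptions(precision=3,suppress=True)
s=ctrl.observe();p=s["tool_pos"]
ctrl.command_gripper(1.0)
ctrl.movel(np.array([p[0],p[1],.17]),v=.12)
s=ctrl.observe();w=imaging.capture("wrist")
np.savez("w4.npz",p=s["tool_pos"],R=s["orientation"])
cv2.imwrite("pics/w4.png",cv2.resize(w[180:305,270:385],None,fx=4.8,fy=4.8,interpolation=cv2.INTER_CUBIC)[:,:,::-1])
ctrl.goto_joints([0.9,0.1,1.5,0,1.4,0.0]) if False else ctrl.move_pose(np.array([.30,.40,.28]),Rt(83))
c=imaging.capture("side");t=imaging.capture("top")
z=lambda im,x,y,w,h,k:cv2.resize(im[y:y+h,x:x+w],None,fx=k,fy=k,interpolation=cv2.INTER_CUBIC)[:,:,::-1]
cv2.imwrite("pics/s4.png",np.hstack([z(c,265,270,80,100,5),z(c,270,185,80,100,5)]))
cv2.imwrite("pics/t4.png",np.hstack([z(t,430,225,65,60,6),z(t,295,220,65,60,6)]))
s=ctrl.observe();print(s["clock"],s["tool_pos"],s["ft_force"])
```

```text
11.4083 [0.301 0.399 0.28 ] [0.576 0.147 0.588]
```

View pics/w4.png

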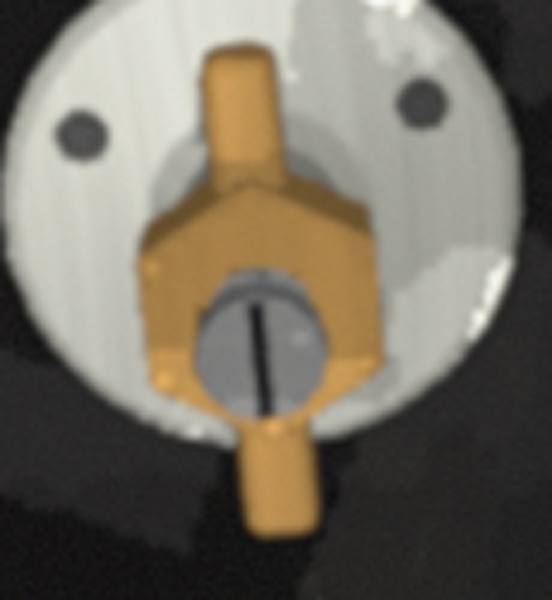

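View pics/s4.png

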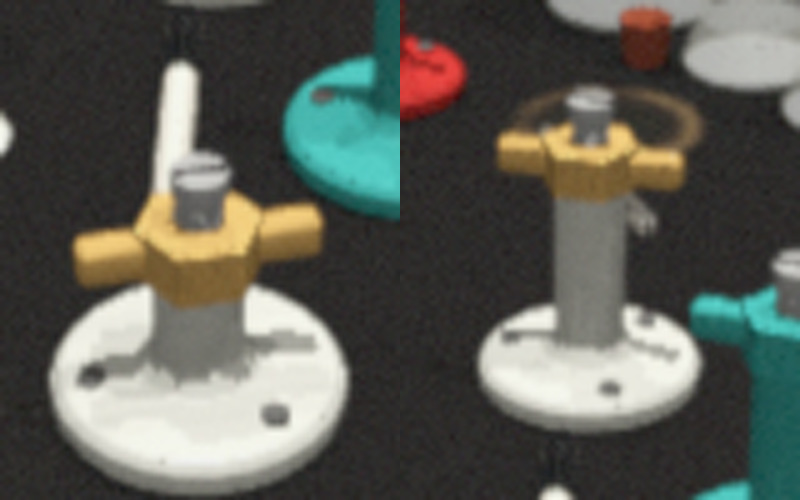

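View pics/t4.png

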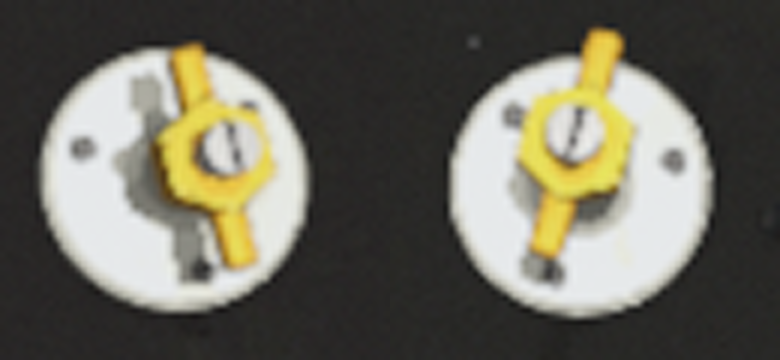

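The screw slot and the tall nut look unchanged in both views. I'll measure the nut's final angle and height.

```bash
python3 - <<'E'
from h import *
np.set_printoptions(precision=4,suppress=True)
d=np.load("w4.npz");P,R=d["p"],d["R"]
W=lambda x,y:wrist_ray(270+x/4.8,180+y/4.8,P,R)
a,b=plane(W(240,47),.06),plane(W(283,532),.06);v=a-b
print("lug",a,b,(a+b)/2,np.linalg.norm(v),np.degrees(np.arctan2(v[1],v[0])))
T=lambda x,y:ray("top",430+x/6,225+y/6); S=lambda x,y:ray("side",265+x/5,270+y/5)
a,b=plane(T(188,45),.06),plane(T(241,267),.06);v=a-b;print("top lug",np.degrees(np.arctan2(v[1],v[0])),(a+b)/2)
# lug tips: side view left tip centre / right tip centre with vertical location at known xy
for ang in(10,12):
  u=np.array([np.cos(np.radians(ang)),np.sin(np.radians(ang))])
  for zc in(.057,.058,.059,.060,.062):
    c=np.array([.473,.0145])
    f=lambda q:(proj("side",q)-[265,270])*5
    print(ang,zc,"L",f(np.r_[c-.037*u,zc]),"R",f(np.r_[c+.037*u,zc]),"head",f([.473,.0145,.084]),"bottom edge corner",f(np.r_[c+np.array([0.003,-.0185]),zc-.009]))
E
python3 -c "
import cv2
im=cv2.imread('pics/s4.png')[130:330,40:360];cv2.imwrite('pics/s4b.png',cv2.resize(im,None,fx=2.4,fy=2.4))"
```

```text
lug [0.5108 0.0209 0.06  ] [0.4375 0.0076 0.06  ] [0.4742 0.0142 0.06  ] 0.07445390113981463 10.28073594080411
top lug 9.095941387690567 [0.4728 0.0131 0.06  ]
10 0.057 L [ 72.2483 260.3682] R [317.5685 228.1009] head [196.4575 168.3816] bottom edge corner [208.9023 307.9928]
10 0.058 L [ 72.1763 257.5933] R [317.6549 225.3638] head [196.4575 168.3816] bottom edge corner [208.9197 305.2294]
10 0.059 L [ 72.1042 254.8148] R [317.7414 222.6232] head [196.4575 168.3816] bottom edge corner [208.9371 302.4624]
10 0.06 L [ 72.032  252.0326] R [317.828  219.8792] head [196.4575 168.3816] bottom edge corner [208.9545 299.6917]
10 0.062 L [ 71.8872 246.4573] R [318.0015 214.3804] head [196.4575 168.3816] bottom edge corner [208.9894 294.1394]
12 0.057 L [ 73.0573 263.0288] R [316.3901 225.5558] head [196.4575 168.3816] bottom edge corner [208.9023 307.9928]
12 0.058 L [ 72.9856 260.2511] R [316.4756 222.8215] head [196.4575 168.3816] bottom edge corner [208.9197 305.2294]
12 0.059 L [ 72.9139 257.4698] R [316.5612 220.0836] head [196.4575 168.3816] bottom edge corner [208.9371 302.4624]
12 0.06 L [ 72.8421 254.6848] R [316.6469 217.3423] head [196.4575 168.3816] bottom edge corner [208.9545 299.6917]
12 0.062 L [ 72.6982 249.1039] R [316.8187 211.8491] head [196.4575 168.3816] bottom edge corner [208.9894 294.1394]
```

View pics/s4b.png

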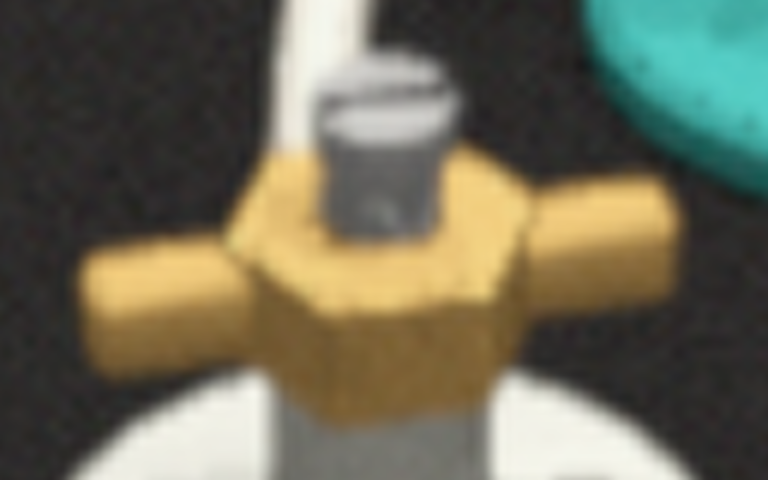

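```bash
python3 -c "
from bench import job_done,ctrl
s=ctrl.observe();print(s['clock'],s['ft_force'],s['opening']);print(job_done())"
```

```text
11.4083 [0.57619197 0.14710789 0.58831262] 0.9974118985326168
the job is handed in; nothing more can be done
None
```

The short support's jam nut is run down against its boss and released. I handed the job in at 11.4 s with the arm clear of everything.

I found the short support at about (0.473, 0.0145), gripped the nut on its two flats and turned it clockwise, following the thread down. It stopped hard: wrist torque jumped from about −0.14 to +1.4 N·m near 73–77° of turn.

**Last checks**
- **Nut angle:** its lugs went from 83° to about 10° (9–10° in two views), a turn of about 73° or 1.28 rad. That is within the stated starting range of 0.8 to 1.3.
- **Nut height:** its centre measured about 57–57.7 mm, against 57 mm when seated. By vision alone the upper end is right at the 0.7 mm limit, so the torque stop is the stronger evidence that it is seated.
- **Screw and tall nut:** the slot of the short support's screw and the tall support's nut look unchanged in the before and after pictures. I compared these by eye and did not measure them.

**Disagreements**
- The gripper ended at 6° while the nut stopped at about 10°, so the pads slipped a few degrees against the stop.
- Before gripping, the wrist-plus-top estimate put the screw head at 69 mm. The side-plus-top estimate gave 83.6 mm, which matches the stated 84 mm, so I relied on that one.

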